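# Start up the polishing bench: extractor, lamp, grinder

## Robot

A 6-joint arm with a two-finger parallel gripper is mounted at the origin on the work surface. World frame = base frame: x ahead of the robot, y to its left, z up, the work surface at z = 0. Lengths are in m, angles in rad, forces in N, time in s.
With the tool pointing down it reaches from about 0.35 to 0.775 m from the base axis. Payload 5.5 kg.
Tool frame: the origin (TCP) lies between the finger pads; the fingertips stand 19 mm ahead of it and the grasp point (between the pads) is the TCP; z points along the fingers, y is the line along which they close (so a half turn about z gives the same grasp; the last joint's range is limited). The gripper opens to 85 mm and grips with 20 to 120 N. Pads are 22 mm wide; open, the fingers measure 114 mm over their backs; the gripper's body (76 mm by 85 mm) begins 54 mm behind the grasp point. The pads swing forward as they close: fully open they stand 13 mm farther back than shut.
Start: joints at [1.209, 0.313, 0.046, 1.304, 0, 1.431], TCP at [0.127, 0.561, 0.25] pointing down, gripper open.
Joint ranges: [-2.76, 2.76], [-0.86, 1.69], [-1.03, 1.26], [-2.2, 2.34], [-1.47, 1.5], [-3.14, 3.14]. Speed limits (rad/s): [2.57, 2.57, 3.14, 3.14, 3.14, 3.14].

## Interface

Orientations are given as a unit quaternion [w, x, y, z].
In Python, from workcell import env gives the robot as it stands.
- The arm moves only by the shell command python3 -m pendant 'ROWS' [FORCE]. ROWS is JSON, a list of rows, each an object with "travel": the shift along the tool's x, y, z scaled (see below), a list of three; "rot": the turn, a rotation vector about the tool's x, y, z scaled (see below), a list of three; "fingers": the opening, from -1 (shut) to 1 (fully open). In form: [{"travel": [dx, dy, dz], "rot": [wx, wy, wz], "fingers": fingers}, ...]. A call has 1 to 10 rows; each row is the pose to reach, as a shift and turn from the pose commanded when the call began, along the tool's axes at that moment; what a row does not reach only later rows make up. The controller multiplies each number of a shift by 0.12 m and each number of a turn by 60 degrees. A row lasts 1/10 s, in which the tool goes at most 50 mm and 8.59 degrees, less where a joint would pass 70% of its speed; a pose out of reach is approached as far as the arm can. A call with a number of a shift or a turn outside -1 to 1 is refused whole. A call with a gripper value outside its range is refused whole. The fingers move at their own pace and stop on an object; FORCE is the grip in N (left out, the last holds). Time passes only in rows, so rows that repeat a pose let the fingers close. It gives the time, the measured TCP pose, the force, the opening and the grip force at its end, in the units of the state.
- env.get_state(): the state, without advancing time (a new reading comes with each control period).
- env.read_camera(name): name is "scene" or "top" or "wrist"; returns (picture, depth): 400x640x3 uint8, blue, green, red; 400x640 float32, m along the optical axis (not along the pixel's ray), 0 where there is no reading.
- env.camera_model(name): a dict with "fovy" (degrees; the focal length in pixels is half the picture's height over the tangent of half this angle, whatever the lens; pixels are square), "cx", "cy" (the principal point, pixels), "rvec" (rotation vector, rad) and "tvec" (3), from world to camera coordinates, as OpenCV has them; the wrist camera has in their place "T_tool_cam" (4x4, takes a point from camera to tool coordinates, whose origin is the TCP and whose axes are the flange's). Camera axes: x right, y down, z forward; pixel columns grow to the right and rows downward; lengths in m; the calibration is good to about 2 mm. A picture is of the moment at which its call begins: read the wrist's pose just before it. camera_model takes no time and is no camera call.
- env.hand_in(): hands the job in; it is judged then, once.
Trained networks look in the newest picture that a camera, given by its name, has taken for a name from the list of things; names that differ only in an ending like _2 or _b are one class to them, and where a whole thing is asked for, a point or a joint stands for the part that bears it (a point fixed in the world has none). Each returns a list of dicts, best first, with "conf" (0 to 1); they miss things now and then, are a little off and sometimes report something else, mostly with a low value. They report only what shows in the picture. A call takes as long as a camera call. They do not tell look-alikes from the thing itself.
- env.outline_of(camera, target): "mask" (400x640 bool, what is visible of it) and "xy" ([column, row] in pixels, amid what is visible of it).
The state is a dict: "clock": time; "joint_pos": joint angles; "qvel": joint speeds; "tau": joint torques, N m; "tcp_pos": TCP position; "orientation": TCP orientation; "wrist_force": force on the tool from outside, world axes, zero at the start; "ft_torque": the same for the moment, N m; "finger_gap": finger opening in m; "grip_force": force on a finger pad.
Only numpy, scipy, OpenCV 4.12 (cv2) and the standard library are available. Lean on these libraries where they do the work, as an engineer would, in place of code of your own. Each camera call takes 0.05 s, during which the arm holds its last target. There are 200 camera calls.

## Task

Start up the polishing bench in the safe order: press the green dust-extractor button right down, then the yellow lamp button, then the blue grinder button; they stay down by themselves. Press each one gently, leave the red emergency-stop button alone, do not pick up or push aside any of the fittings and tools on the bench, and finish with the arm clear.

Things in the scene. Friction and masses are not known exactly. Their poses are not given: they have to be found in the camera images.
- extractor_switch: grey switch box 84 x 84 mm in plan and 70 mm high, screwed to the bench, with the green button in the middle of its top and a round metal duct stub reaching 45 mm out of its rear, up to 60 mm high; origin: centre of its underside, z up, +x of its own frame points to its rear (away from the robot at yaw 0)
- lamp_switch: black switch box 84 x 84 mm in plan and 50 mm high, screwed to the bench, with the yellow button in the middle of its top and a small lamp head reaching 33 mm out of its rear, 30 mm high; origin: centre of its underside, z up, +x of its own frame points to its rear (away from the robot at yaw 0)
- grinder_switch: white switch box 84 x 84 mm in plan and 85 mm high, screwed to the bench, with the blue button in the middle of its top and a blue motor can reaching 50 mm out of its rear, up to 70 mm high; origin: centre of its underside, z up, +x of its own frame points to its rear (away from the robot at yaw 0)
- stop_switch: yellow switch box 84 x 84 mm in plan and 60 mm high, screwed to the bench, with the red emergency-stop button in the middle of its top; origin: centre of its underside, z up, +x of its own frame points to its rear (away from the robot at yaw 0)
- green_button_top (a point): centre of the top face of the green dust-extractor button (round, 40 mm across); this point moves down with the button. Unpressed it stands 28 mm above the top of its box (98 mm above the bench), fully pressed 18 mm above it. The cap rides on a spring (1.5 N per mm, 13 mm): under the finger it gives 2 to 4 mm more than the button goes down, and it comes back up by that when let go.
- yellow_button_top (a point): centre of the top face of the yellow lamp button (square, 40 x 40 mm); this point moves down with the button. Unpressed it stands 28 mm above the top of its box (78 mm above the bench), fully pressed 18 mm above it. The cap rides on a spring (1.5 N per mm, 13 mm): under the finger it gives 2 to 4 mm more than the button goes down, and it comes back up by that when let go.
- blue_button_top (a point): centre of the top face of the blue grinder button (round, 40 mm across); this point moves down with the button. Unpressed it stands 28 mm above the top of its box (113 mm above the bench), fully pressed 18 mm above it. The cap rides on a spring (1.5 N per mm, 13 mm): under the finger it gives 2 to 4 mm more than the button goes down, and it comes back up by that when let go.
- red_button_top (a point): centre of the top face of the red emergency-stop button (round, 46 mm across); this point moves down with the button. Unpressed it stands 28 mm above the top of its box (88 mm above the bench), fully pressed 18 mm above it. The cap rides on a spring (1.5 N per mm, 13 mm): under the finger it gives 2 to 4 mm more than the button goes down, and it comes back up by that when let go.
- green_button (a joint): how far the green button is pushed down, in m: 0 up (starts at 0 to 0.002), 0.010 at its stop; it needs about 3 to 4 N straight down, does not spring back and stays where it is left; it counts as on past 0.007
- yellow_button (a joint): how far the yellow button is pushed down, in m: 0 up (starts at 0 to 0.002), 0.010 at its stop; it needs about 3 to 4 N straight down, does not spring back and stays where it is left; it counts as on past 0.007
- blue_button (a joint): how far the blue button is pushed down, in m: 0 up (starts at 0 to 0.002), 0.010 at its stop; it needs about 3 to 4 N straight down, does not spring back and stays where it is left; it counts as on past 0.007
- red_button (a joint): how far the red emergency-stop button is pushed down, in m: 0 up, 0.010 at its stop; it is not to be pressed (0.004 or more counts as pressed)
- brass_union: loose brass pipe union standing upright, 40 mm across, 50 mm high, in front of the grey switch box (the robot's side); origin under its centre
- copper_elbow: loose copper pipe elbow, 36 mm across its foot, 50 mm high, its upper arm points 22 mm along its own +y; stands in front of the yellow switch box; origin under its foot
- brass_valve: loose brass valve with a small red handwheel, 48 mm across, 82 mm high, standing beyond the switch boxes; origin under its centre
- copper_tee: loose copper pipe tee lying on its run (70 mm long along its x, 34 mm thick), its branch upward to 57 mm; beyond the switch boxes; origin under its centre
- white_pail: loose white open plastic pail, 100 mm across, 110 mm high; beyond the switch boxes; origin under its centre
- paste_jar: loose amber jar of polishing paste, 60 mm across, 70 mm high; beyond the switch boxes; origin under its centre
- bench_brush: loose flat hand brush about 180 mm long and 20 mm thick lying at the left, wooden handle toward its own -x; origin under its middle
- screwdriver: loose red-handled screwdriver about 190 mm long and 26 mm thick lying at the right, handle toward its own -x; origin under its middle
Mind the look-alikes: they are no part of the job. What is shaped like the lamp_switch but pink or purple is not meant. Of the things that look like the screwdriver, take the one that is farthest to the robot's left at the start.

How it is judged:
By the outcome, as a careful person would: the job done as asked, in the order asked, and still so for the second after the job is handed in, with the robot touching nothing.
It also fails if it takes over 54 s, if anything falls off the work surface, if the arm or the gripper's body presses on something with over 40 N, if the wrist force passes 120 N, or if a joint passes its speed limit or range.

## Working session

There is one attempt and no reset: what is moved stays moved. The work goes in short steps, Python scripts to look and compute and a shell command to move; the robot and the scene stay as the last step left them, time stands still between calls to the robot, and variables do not carry over. Pictures are saved under pics/ and viewed, at most 10 in all, crops included, and the job is handed in when it is done.

```bash
ls; mkdir -p pics; cat > h.py <<'E'
import numpy as np, cv2
from workcell import env
def f(m): return 200/np.tan(np.radians(m["fovy"])/2)
def world(cam,d,uv):
    m=env.camera_model(cam); uv=np.atleast_2d(uv).astype(int)
    z=d[uv[:,1],uv[:,0]]
    p=np.c_[(uv[:,0]-m["cx"])/f(m)*z,(uv[:,1]-m["cy"])/f(m)*z,z]
    R=cv2.Rodrigues(np.array(m["rvec"],float))[0]
    return (p-np.ravel(m["tvec"]))@R
E
python3 - <<'E'
from h import *
for c in("top","scene"):
    im,d=env.read_camera(c); cv2.imwrite(f"pics/{c}.png",im); np.save(c+"_d.npy",d)
    print(c,{k:v for k,v in env.camera_model(c).items()})
    for t in("green_button_top","yellow_button_top","blue_button_top","red_button_top","extractor_switch","lamp_switch","grinder_switch","stop_switch","brass_union","copper_elbow"):
        for r in env.outline_of(c,t)[:3]:
            ys,xs=np.nonzero(r["mask"]); P=world(c,d,np.c_[xs,ys]); 
            P=P[d[ys,xs]>0]
            zt=np.percentile(P[:,2],95); Q=P[P[:,2]>zt-.006]
            print(t,round(r["conf"],2),np.round(r["xy"]),len(xs),"ztop",zt.round(4),"ctr",((Q.max(0)+Q.min(0))/2).round(4),"ext",np.ptp(Q,axis=0).round(3))
print(env.get_state())
E
```

```text
pics
top {'fovy': 52.98546434201253, 'cx': 317.50781270009884, 'cy': 203.03117923028387, 'rvec': array([ 2.18128544, -2.15394278,  0.12850482]), 'tvec': array([-0.1094057 ,  0.53063435,  1.34111919])}
green_button_top 0.73 [370. 212.] 868 ztop 0.0786 ctr [ 0.4895 -0.2937  0.0781] ext [0.04  0.043 0.011]
green_button_top 0.46 [186. 221.] 119 ztop 0.1018 ctr [0.4621 0.3284 0.1   ] ext [0.036 0.036 0.008]
green_button_top 0.3 [254. 192.] 132 ztop 0.1164 ctr [0.554  0.1073 0.1145] ext [0.036 0.035 0.008]
yellow_button_top 0.73 [369. 261.] 150 ztop 0.0819 ctr [ 0.3265 -0.2654  0.08  ] ext [0.045 0.039 0.008]
yellow_button_top 0.61 [376. 217.] 180 ztop 0.0811 ctr [ 0.4895 -0.2937  0.0793] ext [0.04  0.043 0.008]
yellow_button_top 0.25 [172. 242.] 149 ztop 0.0536 ctr [0.3915 0.3834 0.0526] ext [0.023 0.026 0.01 ]
blue_button_top 0.59 [251. 192.] 125 ztop 0.1165 ctr [0.554  0.1073 0.1145] ext [0.036 0.035 0.008]
blue_button_top 0.32 [310. 217.] 178 ztop 0.0905 ctr [ 0.4794 -0.0833  0.0901] ext [0.039 0.036 0.011]
red_button_top 0.63 [313. 219.] 116 ztop 0.0909 ctr [ 0.4778 -0.0833  0.0903] e
[... 2526 characters left out ...]
int_pos': array([ 1.20939250e+00,  3.13204107e-01,  4.61014466e-02,  1.30363495e+00,
       -1.08478796e-05,  1.43119044e+00]), 'qvel': array([-2.07733232e-03,  4.19199724e-04, -1.76963264e-04,  6.98168786e-04,
        1.53629824e-03,  5.37644647e-05]), 'tau': array([ 2.70018236e-04, -4.80480587e+01,  2.98816144e+01,  2.87356197e-04,
       -9.76184219e-05,  1.66268944e-05]), 'tcp_pos': array([0.12651523, 0.56093428, 0.25032143]), 'orientation': array([1.25326664e-05, 1.10671790e-01, 9.93857009e-01, 2.70985748e-05]), 'wrist_force': array([-0.67029234, -0.18784065, -0.33472791]), 'ft_torque': array([ 0.0484154 ,  0.00861422, -0.03425703]), 'grip_force': 0.0, 'finger_gap': 0.08560587498488863}
```

```bash
python3 - <<'E'
import cv2
im=cv2.imread("pics/top.png"); cv2.imwrite("pics/crop.png",cv2.resize(im[150:290,140:440],(800,373),interpolation=cv2.INTER_CUBIC))
E
```

```text
(no output)
```

View pics/crop.png

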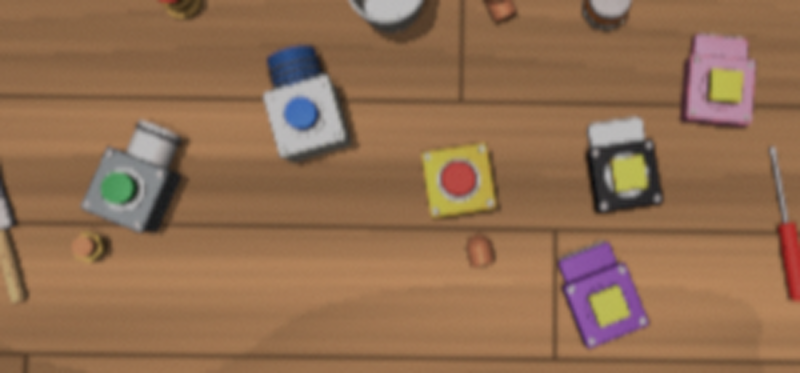

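View pics/scene.png

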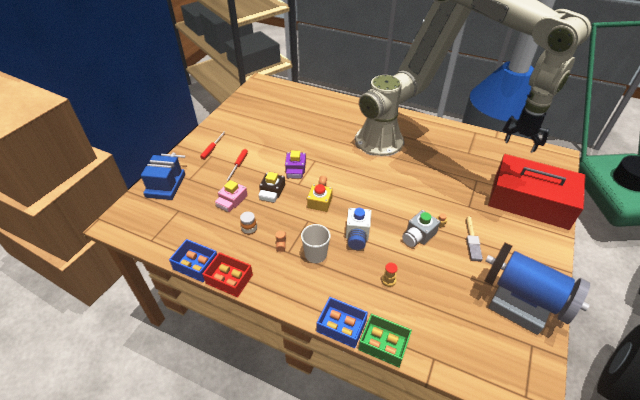

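The black switch with a yellow button (top px 375,212) is the lamp switch. The pink one (409,178) and the purple one (364,262) are look-alikes, and the enlarged crop confirms this. Green is at top px (186,221), blue at (251,192) and the red stop at (313,219). The cameras put the button tops at green (0.465, 0.327, 0.098), yellow (0.491, -0.295, 0.078) and blue (0.556, 0.107, 0.113), and these heights match the description. I'm closing the fingers and moving above green.

```bash
cat > to.py <<'E'
import sys
from h import *
from scipy.spatial.transform import Rotation as R
s=env.get_state(); q=s["orientation"]
t={"g":(.4653,.3267,.098),"y":(.4915,-.295,.078),"b":(.5565,.107,.113)}[sys.argv[1]]
d=np.array(t)-s["tcp_pos"]; d[2]+=.019
print(s["clock"],s["tcp_pos"].round(4),"tip->button, units",(R.from_quat(q[[1,2,3,0]]).inv().apply(d)/.12).round(3),"F",s["wrist_force"].round(2),s["finger_gap"].round(4))
E
python3 -m pendant '[{"travel":[-1,-0.4,0],"rot":[0,0,0],"fingers":-1},{"travel":[-1,-0.4,0],"rot":[0,0,0],"fingers":-1},{"travel":[-1,-0.4,0],"rot":[0,0,0],"fingers":-1},{"travel":[-1,-0.4,0],"rot":[0,0,0],"fingers":-1}]'
python3 -m pendant '[{"travel":[-1,-0.4,0],"rot":[0,0,0],"fingers":-1},{"travel":[-1,-0.4,0],"rot":[0,0,0],"fingers":-1},{"travel":[-1,-0.4,0],"rot":[0,0,0],"fingers":-1},{"travel":[-1,-0.4,0],"rot":[0,0,0],"fingers":-1}]'
python3 -m pendant '[{"travel":[-1,-0.4,0],"rot":[0,0,0],"fingers":-1},{"travel":[-1,-0.4,0],"rot":[0,0,0],"fingers":-1},{"travel":[-1,-0.4,0],"rot":[0,0,0],"fingers":-1},{"travel":[-1,-0.4,0],"rot":[0,0,0],"fingers":-1},{"travel":[-1,-0.4,0],"rot":[0,0,0],"fingers":-1},{"travel":[-1,-0.4,0],"rot":[0,0,0],"fingers":-1}]'
python3 to.py g
```

```text
clock: 1.5
tcp_pos: [0.2357, 0.486, 0.2504]
orientation: [0.0, 0.113, 0.994, -0.0]
wrist_force: [-0.1, 0.8, 0.1]
finger_gap: 0.0281
grip_force: 0.0
clock: 1.9
tcp_pos: [0.3419, 0.4133, 0.2503]
orientation: [0.0, 0.113, 0.994, 0.0]
wrist_force: [-0.7, 0.9, 0.3]
finger_gap: -0.0002
grip_force: 0.0
clock: 2.5
tcp_pos: [0.4446, 0.3424, 0.2503]
orientation: [-0.0, 0.11, 0.994, 0.0]
wrist_force: [0.5, -0.2, 0.2]
finger_gap: 0.0
grip_force: 0.0Traceback (most recent call last):
  File "to.py", line 7, in <module>
    print(s["clock"],s["tcp_pos"].round(4),"tip->button, units",(R.from_quat(q[[1,2,3,0]]).inv().apply(d)/.12).round(3),"F",s["wrist_force"].round(2),s["finger_gap"].round(4))
                                                                                                                                                      ^^^^^^^^^^^^^^^^^^^^^
AttributeError: 'float' object has no attribute 'round'
```

```bash
sed -i 's/s\["finger_gap"\].round(4)/round(s["finger_gap"],4)/' to.py
python3 -m pendant '[{"travel":[-0.2,-0.09,0.2],"rot":[0,0,0],"fingers":-1},{"travel":[-0.2,-0.09,0.5],"rot":[0,0,0],"fingers":-1},{"travel":[-0.2,-0.09,0.8],"rot":[0,0,0],"fingers":-1},{"travel":[-0.2,-0.09,0.95],"rot":[0,0,0],"fingers":-1},{"travel":[-0.2,-0.09,1],"rot":[0,0,0],"fingers":-1},{"travel":[-0.2,-0.09,1],"rot":[0,0,0],"fingers":-1},{"travel":[-0.2,-0.09,1],"rot":[0,0,0],"fingers":-1}]'
python3 to.py g
```

```text
clock: 3.2
tcp_pos: [0.4673, 0.3265, 0.1317]
orientation: [0.001, 0.11, 0.994, 0.001]
wrist_force: [-0.3, 0.1, -1.0]
finger_gap: -0.0001
grip_force: 0.0
3.2 [0.4673 0.3265 0.1317] tip->button, units [ 0.016 -0.002  0.122] F [-0.29  0.13 -1.01] -0.0001
```

```bash

python3 -m pendant '[{"travel":[0,0,0.05],"rot":[0,0,0],"fingers":-1},{"travel":[0,0,0.1],"rot":[0,0,0],"fingers":-1},{"travel":[0,0,0.12],"rot":[0,0,0],"fingers":-1},{"travel":[0,0,0.14],"rot":[0,0,0],"fingers":-1},{"travel":[0,0,0.16],"rot":[0,0,0],"fingers":-1},{"travel":[0,0,0.18],"rot":[0,0,0],"fingers":-1},{"travel":[0,0,0.2],"rot":[0,0,0],"fingers":-1},{"travel":[0,0,0.2],"rot":[0,0,0],"fingers":-1}]'
python3 -m pendant '[{"travel":[0,0,0.01],"rot":[0,0,0],"fingers":-1},{"travel":[0,0,0.02],"rot":[0,0,0],"fingers":-1},{"travel":[0,0,0.02],"rot":[0,0,0],"fingers":-1}]'
python3 to.py g
```

```text
clock: 4.0
tcp_pos: [0.4671, 0.3255, 0.1061]
orientation: [0.0, 0.111, 0.994, 0.0]
wrist_force: [-0.2, 0.1, 1.7]
finger_gap: -0.0
grip_force: 1.2
clock: 4.3
tcp_pos: [0.4672, 0.3255, 0.104]
orientation: [0.0, 0.111, 0.994, 0.0]
wrist_force: [-1.6, 0.4, 5.3]
finger_gap: 0.0
grip_force: 2.2
4.3 [0.4672 0.3255 0.104 ] tip->button, units [ 0.017  0.006 -0.108] F [-1.61  0.37  5.25] 0.0
```

```bash

python3 -m pendant '[{"travel":[0,0,0.01],"rot":[0,0,0],"fingers":-1},{"travel":[0,0,0.02],"rot":[0,0,0],"fingers":-1},{"travel":[0,0,0.02],"rot":[0,0,0],"fingers":-1}]'
python3 -c "
from h import *
for i in range(3): env.read_camera('top'); print(env.get_state()['wrist_force'].round(2))"
python3 to.py g
```

```text
clock: 4.6
tcp_pos: [0.4672, 0.3255, 0.102]
orientation: [0.0, 0.111, 0.994, 0.0]
wrist_force: [-1.3, -0.8, 8.1]
finger_gap: -0.0004
grip_force: 3.7
[-1.53 -0.28  7.18]
[-1.52 -1.52  7.38]
[-1.85 -0.43  7.32]
4.75 [0.4672 0.3255 0.1021] tip->button, units [ 0.017  0.006 -0.124] F [-1.85 -0.43  7.32] 0.0001
```

```bash

python3 -m pendant '[{"travel":[0,0,-0.1],"rot":[0,0,0],"fingers":-1},{"travel":[0,0,-0.4],"rot":[0,0,0],"fingers":-1},{"travel":[0,0,-0.7],"rot":[0,0,0],"fingers":-1},{"travel":[0,0,-0.7],"rot":[0,0,0],"fingers":-1}]'
python3 -m pendant '[{"travel":[-0.27,-1,0],"rot":[0,0,0],"fingers":-1},{"travel":[-0.27,-1,0],"rot":[0,0,0],"fingers":-1},{"travel":[-0.27,-1,0],"rot":[0,0,0],"fingers":-1},{"travel":[-0.27,-1,0],"rot":[0,0,0],"fingers":-1}]'
python3 -m pendant '[{"travel":[-0.27,-1,0],"rot":[0,0,0],"fingers":-1},{"travel":[-0.27,-1,0],"rot":[0,0,0],"fingers":-1},{"travel":[-0.27,-1,0],"rot":[0,0,0],"fingers":-1},{"travel":[-0.27,-1,0],"rot":[0,0,0],"fingers":-1}]'
python3 to.py y
python3 - <<'E'
from h import *
im,d=env.read_camera("top")
for t in("extractor_switch","grinder_switch"):
    for r in env.outline_of("top",t)[:1]:
        ys,xs=np.nonzero(r["mask"]); P=world("top",d,np.c_[xs,ys]); Q=P[P[:,2]>np.percentile(P[:,2],95)-.006]
        print(t,r["conf"],np.percentile(P[:,2],95),Q.mean(0),np.median(Q[:,2]))
E
```

```text
clock: 5.15
tcp_pos: [0.4697, 0.3267, 0.1909]
orientation: [0.004, 0.111, 0.994, 0.002]
wrist_force: [0.2, 0.1, 0.3]
finger_gap: -0.0004
grip_force: 0.0
clock: 5.55
tcp_pos: [0.4719, 0.1984, 0.1851]
orientation: [-0.001, 0.113, 0.994, -0.001]
wrist_force: [0.6, 0.6, 0.7]
finger_gap: 0.0003
grip_force: 0.0
clock: 5.95
tcp_pos: [0.4777, 0.0752, 0.1852]
orientation: [-0.0, 0.113, 0.994, -0.0]
wrist_force: [-0.5, 0.1, 0.9]
finger_gap: 0.0001
grip_force: 0.0
5.95 [0.4777 0.0752 0.1852] tip->button, units [-0.802 -2.98   0.736] F [-0.47  0.09  0.86] 0.0001
extractor_switch 0.77 0.08890993130432932 [0.46012513 0.31781953 0.12047381] 0.08770520000345092
```

Green now reads 88 mm, so it is fully down. Next is yellow.

```bash

python3 -m pendant '[{"travel":[-0.27,-1,0],"rot":[0,0,0],"fingers":-1},{"travel":[-0.27,-1,0],"rot":[0,0,0],"fingers":-1},{"travel":[-0.27,-1,0],"rot":[0,0,0],"fingers":-1},{"travel":[-0.27,-1,0],"rot":[0,0,0],"fingers":-1}]'
python3 -m pendant '[{"travel":[-0.27,-1,0],"rot":[0,0,0],"fingers":-1},{"travel":[-0.27,-1,0],"rot":[0,0,0],"fingers":-1},{"travel":[-0.27,-1,0],"rot":[0,0,0],"fingers":-1},{"travel":[-0.27,-1,0],"rot":[0,0,0],"fingers":-1}]'
python3 -m pendant '[{"travel":[-0.26,-0.98,0],"rot":[0,0,0],"fingers":-1},{"travel":[-0.26,-0.98,0],"rot":[0,0,0],"fingers":-1},{"travel":[-0.26,-0.98,0],"rot":[0,0,0],"fingers":-1},{"travel":[-0.26,-0.98,0.3],"rot":[0,0,0],"fingers":-1},{"travel":[-0.26,-0.98,0.55],"rot":[0,0,0],"fingers":-1},{"travel":[-0.26,-0.98,0.6],"rot":[0,0,0],"fingers":-1},{"travel":[-0.26,-0.98,0.6],"rot":[0,0,0],"fingers":-1},{"travel":[-0.26,-0.98,0.6],"rot":[0,0,0],"fingers":-1}]'
python3 to.py y
```

```text
clock: 6.5
tcp_pos: [0.4834, -0.0483, 0.1854]
orientation: [0.0, 0.112, 0.994, -0.0]
wrist_force: [1.2, 0.5, -0.6]
finger_gap: 0.0002
grip_force: 0.0
clock: 6.9
tcp_pos: [0.4889, -0.1723, 0.1852]
orientation: [0.0, 0.111, 0.994, -0.0]
wrist_force: [-0.2, 1.2, -0.1]
finger_gap: -0.0004
grip_force: 0.0
clock: 7.7
tcp_pos: [0.4937, -0.292, 0.1148]
orientation: [0.001, 0.11, 0.994, -0.0]
wrist_force: [0.7, 0.6, -0.2]
finger_gap: -0.0001
grip_force: 0.0
7.7 [ 0.4937 -0.292   0.1148] tip->button, units [ 0.012 -0.028  0.149] F [ 0.73  0.57 -0.23] -0.0001
```

```bash

python3 -m pendant '[{"travel":[0,-0.02,0.06],"rot":[0,0,0],"fingers":-1},{"travel":[0,-0.02,0.12],"rot":[0,0,0],"fingers":-1},{"travel":[0,-0.02,0.15],"rot":[0,0,0],"fingers":-1},{"travel":[0,-0.02,0.17],"rot":[0,0,0],"fingers":-1},{"travel":[0,-0.02,0.19],"rot":[0,0,0],"fingers":-1},{"travel":[0,-0.02,0.21],"rot":[0,0,0],"fingers":-1},{"travel":[0,-0.02,0.23],"rot":[0,0,0],"fingers":-1},{"travel":[0,-0.02,0.25],"rot":[0,0,0],"fingers":-1},{"travel":[0,-0.02,0.265],"rot":[0,0,0],"fingers":-1},{"travel":[0,-0.02,0.265],"rot":[0,0,0],"fingers":-1}]'
python3 -c "
from h import *
for i in range(3): env.read_camera('top'); print(env.get_state()['wrist_force'].round(2))"
python3 to.py y
```

```text
clock: 8.7
tcp_pos: [0.4921, -0.2953, 0.082]
orientation: [0.0, 0.111, 0.994, -0.0]
wrist_force: [0.0, 1.6, 8.3]
finger_gap: 0.0003
grip_force: 3.7
[-0.5   0.7   7.07]
[-0.56  0.63  7.81]
[-0.73  0.47  7.51]
8.85 [ 0.4921 -0.2953  0.0822] tip->button, units [ 0.005  0.001 -0.123] F [-0.73  0.47  7.51] 0.0001
```

```bash

python3 -m pendant '[{"travel":[0,0,-0.1],"rot":[0,0,0],"fingers":-1},{"travel":[0,0,-0.4],"rot":[0,0,0],"fingers":-1},{"travel":[0,0,-0.8],"rot":[0,0,0],"fingers":-1},{"travel":[0,0,-0.9],"rot":[0,0,0],"fingers":-1},{"travel":[0,0,-0.9],"rot":[0,0,0],"fingers":-1}]'
python3 -m pendant '[{"travel":[0.06,1,0],"rot":[0,0,0],"fingers":-1},{"travel":[0.06,1,0],"rot":[0,0,0],"fingers":-1},{"travel":[0.06,1,0],"rot":[0,0,0],"fingers":-1},{"travel":[0.06,1,0],"rot":[0,0,0],"fingers":-1}]'
python3 -m pendant '[{"travel":[0.06,1,0],"rot":[0,0,0],"fingers":-1},{"travel":[0.06,1,0],"rot":[0,0,0],"fingers":-1},{"travel":[0.06,1,0],"rot":[0,0,0],"fingers":-1},{"travel":[0.06,1,0],"rot":[0,0,0],"fingers":-1}]'
python3 -m pendant '[{"travel":[0.06,1,0],"rot":[0,0,0],"fingers":-1},{"travel":[0.06,1,0],"rot":[0,0,0],"fingers":-1},{"travel":[0.06,1,0],"rot":[0,0,0],"fingers":-1},{"travel":[0.06,1,0],"rot":[0,0,0],"fingers":-1},{"travel":[0.06,1,0],"rot":[0,0,0],"fingers":-1}]'
python3 to.py b
python3 - <<'E'
from h import *
im,d=env.read_camera("top")
for r in env.outline_of("top","lamp_switch"):
        ys,xs=np.nonzero(r["mask"]); P=world("top",d,np.c_[xs,ys]); Q=P[P[:,2]>np.percentile(P[:,2],95)-.006]
        print(r["conf"],Q.mean(0))
E
```

```text
clock: 9.35
tcp_pos: [0.4932, -0.2963, 0.1925]
orientation: [0.002, 0.111, 0.994, -0.001]
wrist_force: [0.6, -0.6, 0.1]
finger_gap: 0.0003
grip_force: 0.0
clock: 9.75
tcp_pos: [0.5102, -0.1732, 0.1877]
orientation: [-0.002, 0.109, 0.994, 0.001]
wrist_force: [-0.2, 0.1, 0.2]
finger_gap: 0.0001
grip_force: 0.0
clock: 10.15
tcp_pos: [0.5301, -0.0561, 0.1881]
orientation: [-0.001, 0.109, 0.994, 0.0]
wrist_force: [0.7, -0.1, -0.8]
finger_gap: -0.0003
grip_force: 0.0
clock: 10.65
tcp_pos: [0.5499, 0.0595, 0.1887]
orientation: [-0.001, 0.111, 0.994, -0.0]
wrist_force: [-0.5, -0.5, 1.1]
finger_gap: 0.0001
grip_force: 0.0
10.65 [0.5499 0.0595 0.1887] tip->button, units [0.033 0.399 0.472] F [-0.49 -0.48  1.09] 0.0001
0.93 [ 0.32692509 -0.26768877  0.08692697]
0.76 [ 0.60101229 -0.41508103  0.07783335]
0.68 [0.46308603 0.32629016 0.08916648]
0.63 [ 0.4850491  -0.28698445  0.11496909]
```

```bash

python3 -m pendant '[{"travel":[0.03,0.4,0],"rot":[0,0,0],"fingers":-1},{"travel":[0.03,0.4,0.2],"rot":[0,0,0],"fingers":-1},{"travel":[0.03,0.4,0.33],"rot":[0,0,0],"fingers":-1},{"travel":[0.03,0.4,0.35],"rot":[0,0,0],"fingers":-1},{"travel":[0.03,0.4,0.35],"rot":[0,0,0],"fingers":-1},{"travel":[0.03,0.4,0.35],"rot":[0,0,0],"fingers":-1}]'
python3 to.py b
cat > z.py <<'E'
from h import *
im,d=env.read_camera("top")
v,u=np.mgrid[100:320,120:460]; uv=np.c_[u.ravel(),v.ravel()]; P=world("top",d,uv)
for n,c in dict(g=(.4643,.3270),y=(.4905,-.2945),b=(.555,.108),r=(.480,-.083)).items():
    k=np.hypot(*(P[:,:2]-c).T)<.014; print(n,k.sum(),np.percentile(P[k,2],[10,50,90]).round(4))
cv2.imwrite("pics/end.png",cv2.resize(im[130:300,140:440],(800,453)))
E
python3 z.py
```

```text
clock: 11.35
tcp_pos: [0.5577, 0.1074, 0.1486]
orientation: [0.001, 0.111, 0.994, 0.0]
wrist_force: [0.7, 0.3, 1.0]
finger_gap: 0.0001
grip_force: 0.0
11.35 [0.5577 0.1074 0.1486] tip->button, units [ 0.009 -0.005  0.138] F [0.66 0.28 0.95] 0.0001
g 13 [0.0859 0.0906 0.0928]
y 55 [0.064  0.0676 0.0705]
b 163 [0.6115 0.6135 0.6155]
r 58 [0.0838 0.0864 0.0899]
```

Yellow reads 68 mm, also fully down. Now blue.

```bash

python3 -m pendant '[{"travel":[0,0,0.06],"rot":[0,0,0],"fingers":-1},{"travel":[0,0,0.11],"rot":[0,0,0],"fingers":-1},{"travel":[0,0,0.14],"rot":[0,0,0],"fingers":-1},{"travel":[0,0,0.16],"rot":[0,0,0],"fingers":-1},{"travel":[0,0,0.18],"rot":[0,0,0],"fingers":-1},{"travel":[0,0,0.2],"rot":[0,0,0],"fingers":-1},{"travel":[0,0,0.22],"rot":[0,0,0],"fingers":-1},{"travel":[0,0,0.24],"rot":[0,0,0],"fingers":-1},{"travel":[0,0,0.255],"rot":[0,0,0],"fingers":-1},{"travel":[0,0,0.255],"rot":[0,0,0],"fingers":-1}]'
python3 -c "
from h import *
for i in range(3): env.read_camera('top'); print(env.get_state()['wrist_force'].round(2))"
python3 to.py b
```

```text
clock: 12.4
tcp_pos: [0.557, 0.1083, 0.1173]
orientation: [0.0, 0.111, 0.994, -0.0]
wrist_force: [-2.2, -1.8, 6.8]
finger_gap: -0.0002
grip_force: 3.4
[-2.15 -1.8   7.41]
[-2.55 -1.11  7.5 ]
[-2.72 -1.97  6.08]
12.55 [0.557  0.1083 0.1175] tip->button, units [ 0.002 -0.011 -0.121] F [-2.72 -1.97  6.08] -0.0002
```

```bash

python3 -m pendant '[{"travel":[0,0,-0.1],"rot":[0,0,0],"fingers":-1},{"travel":[0,0,-0.4],"rot":[0,0,0],"fingers":-1},{"travel":[0,0,-0.8],"rot":[0,0,0],"fingers":-1},{"travel":[0,0,-1],"rot":[0,0,0],"fingers":-1},{"travel":[0.3,0,-1],"rot":[0,0,0],"fingers":-1},{"travel":[0.7,0,-1],"rot":[0,0,0],"fingers":-1},{"travel":[1,0,-1],"rot":[0,0,0],"fingers":-1},{"travel":[1,0,-1],"rot":[0,0,0],"fingers":-1},{"travel":[1,0,-1],"rot":[0,0,0],"fingers":-1},{"travel":[1,0,-1],"rot":[0,0,0],"fingers":-1}]'
python3 z.py
```

```text
clock: 13.55
tcp_pos: [0.4413, 0.1348, 0.2376]
orientation: [0.001, 0.111, 0.994, 0.0]
wrist_force: [0.8, -0.9, -0.5]
finger_gap: 0.0001
grip_force: 0.0Traceback (most recent call last):
  File "z.py", line 5, in <module>
    k=np.hypot(*(P[:,:2]-c).T)<.014; print(n,k.sum(),np.percentile(P[k,2],[10,50,90]).round(4))
                                                     ~~~~~~~~~~~~~^^^^^^^^^^^^^^^^^^^
    return _quantile_unchecked(
        a, q, axis, out, overwrite_input, method, keepdims, weights)
    return _ureduce(a,
                    func=_quantile_ureduce_func,
    ...<5 lines>...
                    overwrite_input=overwrite_input,
                    method=method)
    r = func(a, **kwargs)
    result = _quantile(arr,
                       quantiles=q,
    ...<2 lines>...
                       out=out,
                       weights=wgt)
    slices_having_nans = np.isnan(arr[-1, ...])
                                  ~~~^^^^^^^^^
IndexError: index -1 is out of bounds for axis 0 with size 0
```

View pics/end.png

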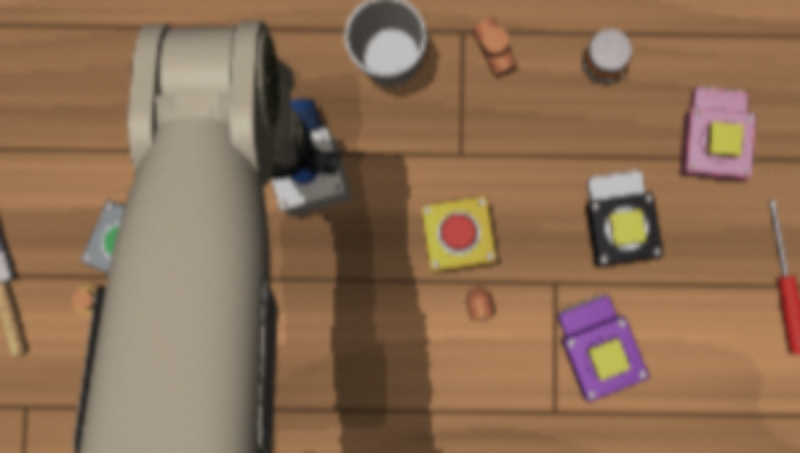

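That saved picture is from before the blue press: the arm hides blue and part of green, and everything else stands where it was. I'll check with the scene camera instead, which looks from the far side.

```bash
cat > z2.py <<'E'
from h import *
im,d=env.read_camera("scene")
v,u=np.mgrid[100:340,180:500]; uv=np.c_[u.ravel(),v.ravel()]; P=world("scene",d,uv)
for n,c in dict(g=(.467,.325),y=(.4925,-.296),b=(.5586,.106),r=(.4835,-.087)).items():
    k=(np.hypot(*(P[:,:2]-c).T)<.014)&(P[:,2]<.14); print(n,k.sum(),np.percentile(P[k,2],[10,50,90]).round(4) if k.any() else "")
cv2.imwrite("pics/end2.png",cv2.resize(im[130:330,180:500],(800,500)))
E
python3 z2.py
```

```text
g 36 [0.0838 0.088  0.0908]
y 24 [0.0653 0.0703 0.0733]
b 35 [0.1009 0.1037 0.1068]
r 33 [0.0698 0.0878 0.0919]
```

View pics/end2.png

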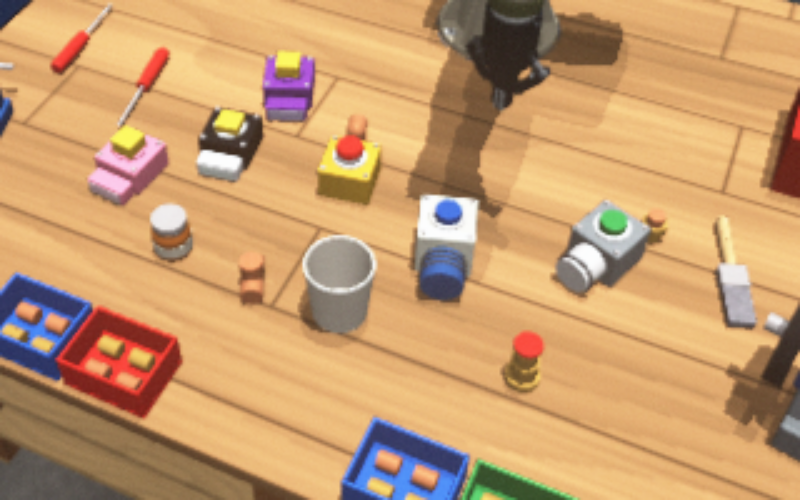

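The scene view shows green at crop px (613,222), blue at (448,212) and yellow at (230,122), all seated low. Their heights of 88, 104 and 70 mm match fully pressed. Red is still up at 88 mm, every loose thing is in place, and the arm is clear.

```bash
python3 -c "
from workcell import env
print(env.hand_in())"
```

```text
the job is handed in; nothing more can be done
None
```

I pressed green, yellow and blue fully down in that order, each with under 10 N; red is still up, no loose thing was moved, the arm is clear, and I handed the job in at about 14 s; no verdict came back.

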